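# Raise the board stand with the turning bar

### The job

Raise the circuit-board stand to its stop: put the orange-handled bar into a hole of the brass collar, swing the collar clockwise as seen from above, move the bar to a further hole and go on until the collar stops turning and its red mark stands over the red pointer on the base. Turn it only with the bar (the gripper must not touch the stand), then lay the bar flat on the blue mat and leave the other things where they are.

Things in the scene. Friction and masses are not known exactly. Their poses are not given: they have to be found in the camera images.
- stand: Fixed screw stand. Origin: centre of its underside, on the vertical collar axis; its front is -x, z up. Grey base disc 188 mm across, 12 mm thick. Above it the brass collar (collar_hub), round it three steel posts (post), on top an aluminium table with a green board.
- post (a point): Top of the post at the front, +y side. Three posts, 16 mm thick, 180 mm high, 76 mm from the axis: one at the back (stand +x), two at 60 degrees either side of its front (-x). The bar works in the front gap between these two: in a hole, its centre line can swing to about 47 degrees either side of the front before it meets a post.
- table_top (a point): Middle of the table's upper face, under the board (board top is 10 mm higher). Table 66 x 76 mm, 8 mm thick, with arms to brass bushes (24 mm across, 14 mm high) that slide on the posts. It rises 30 mm per turn of the collar, from 134 to 146.5 mm height.
- pointer (a point): Middle of the red pointer strip lying on the base, 66 mm from the axis, 20 degrees from the stand's front towards its -y side; fixed.
- collar_hub (a point): Collar centre, on the axis at bar-hole height (60 mm above worktop); turns with it. Collar: 100 mm across, 40 to 80 mm high up, does not rise. 8 level radial holes 45 degrees apart, the first along this frame's +x; 15.5 mm wide, 17 high, flared mouth (23 wide) at 50 mm from the axis, blind bottom 20.5 mm from it. White dot on top over each hole; one red stripe on rim and top between two holes.
- collar (a joint): Turn of the collar in rad, growing clockwise seen from above (in the front gap: from the stand's -y side to its +y side). 2.618 (150 degrees) is the hard stop, red stripe over red pointer. Starts between 0.2 and 0.7. Stiff: about 0.3 N m of friction; it stays where it is left.
- bar: Loose turning bar, 170 mm long, about 0.12 kg. Origin: underside of the handle's middle as it lies; x along the bar to the tip, z up. Orange handle 18 x 18 mm square, x -45 to +45 mm, then a round steel shaft, 12 mm thick, to x = 125 mm, tip tapered. Centre line 9 mm above the origin. It balances in the front half of the handle. Starts lying on the mat.
- bar_tip (a point): End of the steel shaft, on the bar's centre line, 125 mm from the handle's middle.
- mat: Blue mat fixed to the worktop, 210 (its x) x 120 (its y) x 3 mm; origin: centre of its underside. It lies to the left or the right of the stand.
- multimeter: Red pocket multimeter lying flat, 152 x 80 x 48 mm, origin at the centre of its underside; a bystander, on the side where the mat is not.
- spool: Solder spool with black flanges, standing, 55 mm diameter, 38 mm high; origin at its foot; a bystander.
- bottle: White bottle with a pointed cap, 35 mm diameter, 94 mm high; origin at its foot; a bystander.
Not all that is in view belongs to the job. What is shaped like the bar but green is not meant.

How it is judged:
By the outcome, as a careful person would: the job done as asked, in the order asked, and still so for the second after the job is handed in, with the robot touching nothing.
It also fails if it takes over 72 s, if anything falls off the work surface, if the arm or the gripper's body presses on something with over 40 N, if the wrist force passes 120 N, or if a joint passes its speed limit or range.

### The arm

A 7-joint arm with a two-finger parallel gripper is mounted at the origin on a cart in front of the work surface, level with it; the furniture and walls round the work are solid. World frame = base frame: x ahead of the robot, y to its left, z up, the work surface at z = 0. Lengths are in m, angles in rad, forces in N, time in s.
With the tool pointing down it reaches from about 0.375 to 0.925 m from the base axis. Payload 3.1 kg.
Tool frame: the origin (TCP) lies between the finger pads; the fingertips stand 17 mm ahead of it and the grasp point (between the pads) lies 2 mm behind it; z points along the fingers, y is the line along which they close (so a half turn about z gives the same grasp; the last joint's range is limited). The gripper opens to 85 mm and grips with 20 to 120 N. Pads are 22 mm wide; open, the fingers measure 114 mm over their backs; the gripper's body (76 mm by 85 mm) begins 54 mm behind the grasp point. The pads swing forward as they close: fully open they stand 13 mm farther back than shut.
Start: joints at [-1.338, 0.383, 0.044, 1.598, -0.018, 1.161, -0.05], TCP at [0.211, 0.615, 0.212] pointing down, gripper open.
Joint ranges: [-2.61, 2.61], [-0.41, 2.15], [-1.48, 1.57], [0, 2.5], [-1.57, 4.71], [0.05, 1.97], [-2.85, 2.85]. Speed limits (rad/s): [2.79, 2.79, 3.14, 3.14, 3.14, 3.14, 3.14].

### API

Orientations are given as a unit quaternion [w, x, y, z].
In Python, from plant import env gives the robot as it stands.
- The arm moves only by the shell command python3 -m creep 'ROWS' [FORCE]. ROWS is JSON, a list of rows, each an object of numbers: "x", "y", "z": the shift along the tool's x, y, z in mm; "yaw": the turn about the tool's z in degrees; "hand": the opening in per cent of the stroke, from 0 (shut) to 100 (fully open). A call has 1 to 12 rows; each row is the pose to reach, as a shift and turn from the pose commanded when the call began, along the tool's axes at that moment; what a row does not reach only later rows make up. A row lasts 1/8 s, in which the tool goes at most 62.5 mm and 10.7 degrees, less where a joint would pass 70% of its speed; a pose out of reach is approached as far as the arm can. A call with a gripper value outside its range is refused whole. The fingers move at their own pace and stop on an object; FORCE is the grip in N (left out, the last holds). Time passes only in rows, so rows that repeat a pose let the fingers close. It gives the time, the measured TCP pose, the force, the opening and the grip force at its end, in the units of the state.
- env.get_obs(): the state, without advancing time (a new reading comes with each control period).
- env.camera(name): name is "side" or "top" or "wrist"; returns the picture (480x640x3 uint8, red, green, blue); there is no depth.
- env.calibration(name): a dict with "intrinsics" (3x3 intrinsics, pixels), "D" ([k1, k2, p1, p2, k3] as OpenCV has them; the pictures are not rectified), "R" (3x3) and "t" (3): a world point X has camera coordinates R X + t; the wrist camera has in their place "T_tool_cam" (4x4, takes a point from camera to tool coordinates, whose origin is the TCP and whose axes are the flange's). Camera axes: x right, y down, z forward; pixel columns grow to the right and rows downward; lengths in m; the calibration is good to about 2 mm. A picture is of the moment at which its call begins: read the wrist's pose just before it. calibration takes no time and is no camera call.
- env.hand_in(): hands the job in; it is judged then, once.
The state is a dict: "t": time; "joint_pos": joint angles; "joint_velocities": joint speeds; "tau": joint torques, N m; "tool_pos": TCP position; "ee_rot": TCP orientation; "force": force on the tool from outside, world axes, zero at the start; "wrist_torque": the same for the moment, N m; "finger_gap": opening from 0.0 (shut) to 1.0 (fully open); "grip_force": force on a finger pad.
Only numpy, scipy, OpenCV 4.12 (cv2) and the standard library are available. Lean on these libraries where they do the work, as an engineer would, in place of code of your own. Each camera call takes 0.05 s, during which the arm holds its last target. There are 200 camera calls.

## Working session

There is one attempt and no reset: what is moved stays moved. The work goes in short steps, Python scripts to look and compute and a shell command to move; the robot and the scene stay as the last step left them, time stands still between calls to the robot, and variables do not carry over. Pictures are saved under pics/ and viewed, at most 10 in all, crops included, and the job is handed in when it is done.

```bash
mkdir -p pics; ls; python3 - <<'E'
from plant import env
import cv2,numpy as np
o=env.get_obs(); print({k:np.round(v,3).tolist() for k,v in o.items()})
for n in("top","side"):
    im=env.camera(n); cv2.imwrite(f"pics/{n}0.png",im[...,::-1])
    c=env.calibration(n); print(n,{k:np.round(v,4).tolist() for k,v in c.items()})
print(env.calibration("wrist"))
E
```

```text
pics
{'t': 0.0, 'joint_pos': [-1.338, 0.384, 0.044, 1.6, -0.018, 1.161, -0.05], 'joint_velocities': [-0.002, 0.0, 0.001, 0.0, -0.0, 0.002, -0.0], 'tau': [-0.0, -43.345, 1.025, -24.952, 0.011, 0.011, 0.0], 'tool_pos': [0.211, 0.614, 0.211], 'ee_rot': [-0.0, 0.165, 0.986, -0.001], 'force': [-0.139, 0.012, -0.395], 'wrist_torque': [-0.014, -0.073, -0.01], 'grip_force': 0.0, 'finger_gap': 1.0}
top {'intrinsics': [[524.8521, 0.0, 328.8869], [0.0, 524.8521, 233.9275], [0.0, 0.0, 1.0]], 'D': [0.0273, 0.0, 0.0, 0.0, 0.0], 'R': [[-0.0005, -1.0, -0.0005], [-0.9966, 0.0006, -0.0829], [0.0829, 0.0004, -0.9966]], 't': [-0.0389, 0.5509, 1.3438]}
side {'intrinsics': [[482.5944, 0.0, 322.3607], [0.0, 482.5944, 241.3256], [0.0, 0.0, 1.0]], 'D': [-0.0052, 0.0, 0.0, 0.0, 0.0], 'R': [[-0.9133, -0.407, -0.0164], [-0.2682, 0.6313, -0.7277], [0.3065, -0.6602, -0.6857]], 't': [0.4859, 0.2645, 1.1573]}
{'intrinsics': array([[330.42172378,   0.        , 320.55322458],
       [  0.        , 330.42172378, 242.9410802 ],
       [  0.        ,   0.        ,   1.        ]]), 'D': array([-0.04951089,  0.        ,  0.        ,  0.        ,  0.        ]), 'T_tool_cam': array([[-4.47891847e-04, -9.62671640e-01, -2.70671597e-01,
         6.99699609e-02],
       [ 9.99999691e-01, -2.56216337e-04, -7.43482173e-04,
         4.10912472e-05],
       [ 6.46378717e-04, -2.70671847e-01,  9.62671457e-01,
        -1.61376790e-01],
       [ 0.00000000e+00,  0.00000000e+00,  0.00000000e+00,
         1.00000000e+00]])}
```

View pics/top0.png

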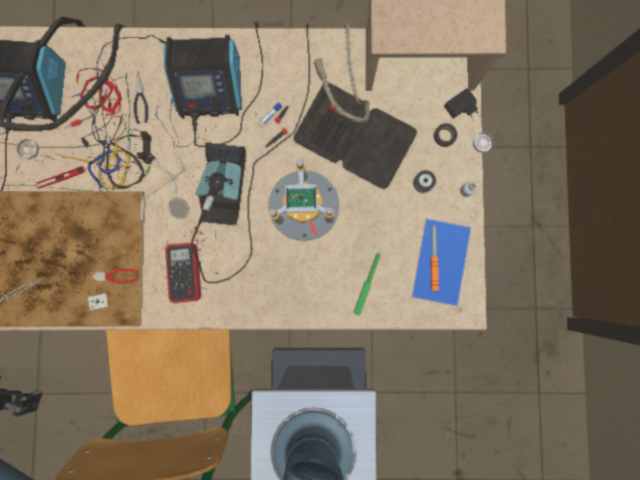

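View pics/side0.png

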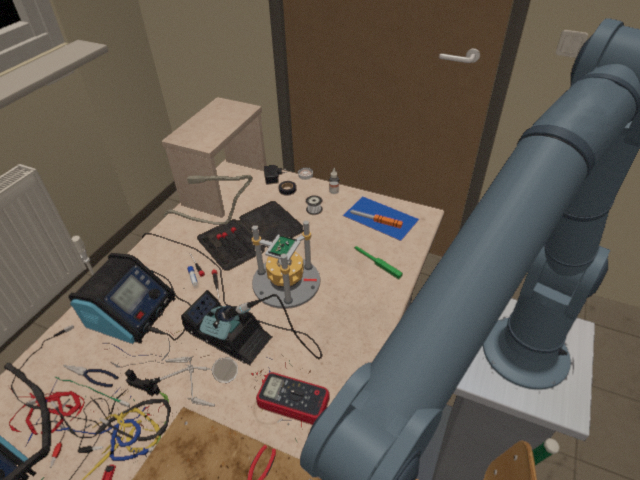

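The top view shows:
- the orange bar on the blue mat at (435,265), with its tip towards (434,228)
- the stand at (304,205), with the red pointer at about (313,228)
- the multimeter at (183,272), the spool at (425,181) and the bottle at (468,188)

Could be mistaken for the bar: the green look-alike at (368,285), the red pliers at (120,276) and the red tool at (60,177). The orange one at (435,265) is on the mat and fits the description.

```bash
cat > h.py <<'E'
from plant import env
import cv2,numpy as np
from scipy.spatial.transform import Rotation as Rn
def pose(o=None):
    o=o or env.get_obs(); w,x,y,z=o["ee_rot"]; return np.array(o["tool_pos"]),Rn.from_quat([x,y,z,w]).as_matrix()
def cam(n,o=None):
    c=env.calibration(n)
    if n=="wrist":
        p,R=pose(o); T=c["T_tool_cam"]; A=R@T[:3,:3]; C=R@T[:3,3]+p
    else: A=np.array(c["R"]).T; C=-A@c["t"]
    return np.array(c["intrinsics"]),np.array(c["D"]),A,C
def ray(c,uv,z):
    K,D,A,C=c; q=cv2.undistortPoints(np.array(uv,float).reshape(-1,1,2),K,D)[:,0]
    d=np.c_[q,np.ones(len(q))]@A.T
    return C+d*((z-C[2])/d[:,2])[:,None]
def proj(c,X):
    K,D,A,C=c; return cv2.projectPoints((np.atleast_2d(X)-C)@A,np.zeros(3),np.zeros(3),K,D)[0][:,0]
def mask(im,lo,hi,box=None):
    m=cv2.inRange(cv2.cvtColor(im,cv2.COLOR_RGB2HSV),lo,hi)
    if box:
        k=np.zeros_like(m); x0,y0,x1,y1=box; k[y0:y1,x0:x1]=255; m&=k
    return m
def pts(m): return np.argwhere(m)[:,::-1].astype(float)
E
python3 - <<'E'
from h import *
im=cv2.imread("pics/top0.png")[...,::-1].copy(); c=cam("top")
m=mask(im,(5,150,120),(16,255,255),(405,215,475,310)); P=pts(m); print(len(P),P.mean(0))
X=ray(c,P,.012)[:,:2]; ce=X.mean(0); u,s,v=np.linalg.svd(X-ce); q=(X-ce)@v[0]; print("handle",ce,v[0],q.min(),q.max())
m=mask(im,(100,120,80),(125,255,255),(400,205,485,315)); h=cv2.minAreaRect(cv2.findContours(m,0,1)[0][0] if 0 else pts(m).astype(np.float32)); 
print("mat",ray(c,cv2.boxPoints(h),.003)[:,:2].round(3).tolist(), ray(c,[h[0]],.003))
# base disc ellipse: print rays for disc edges
pr=pts(mask(im,(0,150,120),(8,255,255),(300,215,325,240))); pr2=pts(mask(im,(172,120,120),(180,255,255),(300,215,325,240))); pr=np.r_[pr,pr2]; print("ptr",len(pr),pr.mean(0),ray(c,[pr.mean(0)],.013))
print("disc", ray(c,[(269,205),(340,205),(304,171),(304,240)],.012))
print("posts",ray(c,[(300,163),(275,213),(329,212)],.18))
cr=cv2.resize(im[150:260,250:360],None,fx=5,fy=5,interpolation=2); cr2=cv2.resize(im[215:310,410:475],None,fx=3,fy=5.79,interpolation=2)
a=np.zeros((550,750,3),np.uint8); a[:,:550]=cr; a[:,555:750]=cr2[:550]; cv2.imwrite("pics/c1.png",a[...,::-1])
E
```

```text
171 [434.10526316 273.39181287]
handle [ 0.44852273 -0.313224  ] [-0.99998338  0.00576562] -0.0426750955977221 0.040502912226674244
mat [[0.388, -0.258], [0.59, -0.297], [0.569, -0.412], [0.368, -0.371]] [[ 0.47837818 -0.33432937  0.003     ]]
ptr 12 [312.58333333 228.        ] [[0.56734478 0.00359204 0.013     ]]
disc [[ 0.62838678  0.1186083   0.012     ]
 [ 0.62830395 -0.06853861  0.012     ]
 [ 0.7191589   0.02666376  0.012     ]
 [ 0.53584848  0.02606329  0.012     ]]
posts [[ 0.70356347  0.0279005   0.18      ]
 [ 0.58639887  0.08520705  0.18      ]
 [ 0.58866792 -0.0395611   0.18      ]]
```

View pics/c1.png

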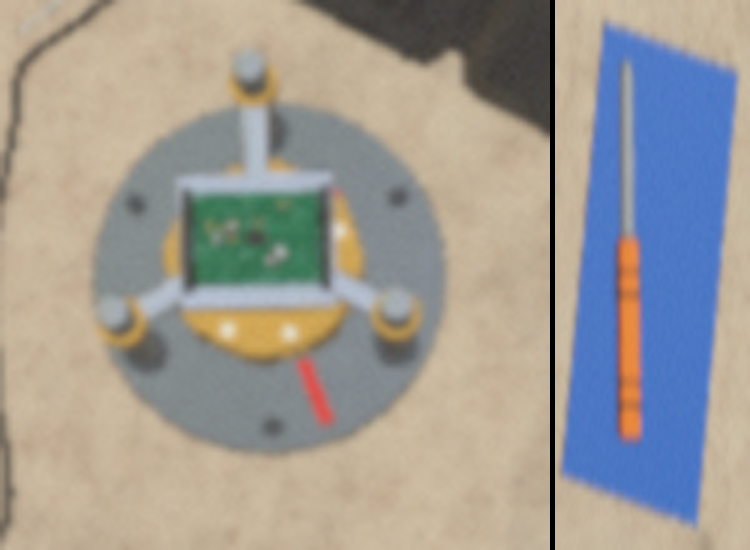

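The crop confirms the choice: orange handle with a grey shaft, on the blue mat, tip pointing to world +x. On the collar the white dots are at (295.6,216), (308,216.4) and (318,196.2), and the red stripe is near (317,188.6).

```bash
python3 - <<'E'
from h import *
c=cam("top")
p=ray(c,[(299.4,163.6),(273,212.4),(329.4,210.8)],.18)[:,:2]; C=p.mean(0); print("C",C,np.linalg.norm(p-C,axis=1),np.degrees(np.arctan2(*(p-C).T[::-1])))
d=ray(c,[(295.6,216),(308,216.4),(318,196.2),(317,188.6)],.08)[:,:2]-C
print("dots/red",np.linalg.norm(d,axis=1),np.degrees(np.arctan2(d[:,1],d[:,0]))%360)
im=cv2.imread("pics/top0.png")[...,::-1]
print("tip",ray(c,[(410+627/3-185,215+62/5.79)],.012),ray(c,[(434.1,225.7)],.012))
P,R=pose(); g=np.array([.4485+.003,-.3132,.12]); print("shift to above bar mm",(R.T@(g-P)*1000).round(), R[:,0])
E
```

```text
C [0.62713476 0.02621382] [0.07507587 0.07480241 0.07564184] [   2.34986797  121.72884768 -118.13946004]
dots/red [0.04012178 0.03926969 0.04066292 0.04876117] [153.66178903 199.66908872 290.15225147 313.03745751]
tip [[ 0.57328605 -0.31512784  0.012     ]] [[ 0.57330726 -0.3153901   0.012     ]]
shift to above bar mm [-529. -798.   93.] [-9.45807549e-01  3.24727665e-01 -1.50666711e-04]
```

Working from the measurements: the stand centre is (0.627, 0.026) with yaw about +2°. Holes are at 154.5°+45k and the stripe at 312°, so about 110° is left to turn. The bar's handle middle is at (0.4485, -0.313), pointing to +x. Next I move above it.

```bash
python3 -m creep '[{"x":-332,"y":-324,"z":-30,"yaw":162,"hand":100},{"x":-332,"y":-324,"z":-30,"yaw":162},{"x":-332,"y":-324,"z":-30,"yaw":162},{"x":-332,"y":-324,"z":-30,"yaw":162},{"x":-332,"y":-324,"z":-30,"yaw":162},{"x":-332,"y":-324,"z":-30,"yaw":162},{"x":-332,"y":-324,"z":-30,"yaw":162},{"x":-332,"y":-324,"z":-30,"yaw":162},{"x":-458,"y":-598,"z":-30,"yaw":162},{"x":-458,"y":-598,"z":-30,"yaw":162},{"x":-458,"y":-598,"z":-30,"yaw":162},{"x":-458,"y":-598,"z":-30,"yaw":162}]' 60
python3 - <<'E'
from h import *
P,R=pose(); g=np.array([.4515,-.3132,.15]); print((R.T@(g-P)*1000).round(), R[:,0], env.get_obs()["joint_pos"])
E
```

```text
[-529. -799.   63.] [-9.45807549e-01  3.24727665e-01 -1.50666711e-04] [-1.33779337  0.38377498  0.04384174  1.59942145 -0.01787683  1.16120587
 -0.04990531]$[1]: bad value
```

```bash
python3 -m creep '[{"x":-332,"y":-324,"z":-30,"yaw":162,"hand":100},{"x":-332,"y":-324,"z":-30,"yaw":162,"hand":100},{"x":-332,"y":-324,"z":-30,"yaw":162,"hand":100},{"x":-332,"y":-324,"z":-30,"yaw":162,"hand":100},{"x":-332,"y":-324,"z":-30,"yaw":162,"hand":100},{"x":-332,"y":-324,"z":-30,"yaw":162,"hand":100},{"x":-332,"y":-324,"z":-30,"yaw":162,"hand":100},{"x":-332,"y":-324,"z":-30,"yaw":162,"hand":100},{"x":-458,"y":-598,"z":-30,"yaw":162,"hand":100},{"x":-458,"y":-598,"z":-30,"yaw":162,"hand":100},{"x":-458,"y":-598,"z":-30,"yaw":162,"hand":100},{"x":-458,"y":-598,"z":-30,"yaw":162,"hand":100}]' 60
python3 - <<'E'
from h import *
P,R=pose(); g=np.array([.4515,-.3132,.15]); print((R.T@(g-P)*1000).round(), R[:,0],np.degrees(np.arctan2(R[1,0],R[0,0])), env.get_obs()["joint_pos"])
E
```

```text
t: 1.6
tool_pos: [0.4444, -0.0501, 0.242]
ee_rot: [-0.0, 0.962, 0.274, 0.0]
force: [0.6, 0.3, -0.1]
finger_gap: 0.999
grip_force: 0.0
[-133.  227.   92.] [8.49895088e-01 5.26951625e-01 5.69666555e-04] 31.799724634600356 [-0.71190203 -0.08885236  0.70882057  2.05380213  0.06228538  1.15585463
 -1.0459468 ]
```

```bash
python3 -m creep '[{"x":-133,"y":227,"z":0,"yaw":33,"hand":100},{"x":-133,"y":227,"z":0,"yaw":33,"hand":100},{"x":-133,"y":227,"z":0,"yaw":33,"hand":100},{"x":-133,"y":227,"z":0,"yaw":33,"hand":100},{"x":-133,"y":227,"z":60,"yaw":33,"hand":100},{"x":-133,"y":227,"z":122,"yaw":33,"hand":100},{"x":-133,"y":227,"z":122,"yaw":33,"hand":100}]' 60
python3 - <<'E'
from h import *
o=env.get_obs(); im=env.camera("wrist"); c=cam("wrist",o); P,R=pose(o); cv2.imwrite("pics/w1.png",im[...,::-1])
p=pts(mask(im,(5,150,100),(16,255,255))); X=ray(c,p,.021)[:,:2]; ce=X.mean(0); v=np.linalg.svd(X-ce,full_matrices=False)[2][0]; q=(X-ce)@v
e=ce+v*(np.percentile(q,.5)+np.percentile(q,99.5))/2
print(P,np.degrees(np.arctan2(R[1,0],R[0,0])),"handle",e,np.degrees(np.arctan2(v[1],v[0])),np.percentile(q,[.5,99.5]),len(p)); print("rel mm",(R.T@(np.r_[e,.012]-P)*1000).round(1))
E
```

```text
t: 2.48
tool_pos: [0.4482, -0.3084, 0.115]
ee_rot: [-0.002, 1.0, -0.008, -0.006]
force: [-0.1, 0.1, -0.0]
finger_gap: 1.0
grip_force: 0.0
[ 0.44815319 -0.3083555   0.11499109] -0.9150653723782077 handle [ 0.45183323 -0.31380608] 179.9087573881159 [-0.04155349  0.04526153] 2159
rel mm [  5.    5.9 102.9]
```

View pics/w1.png

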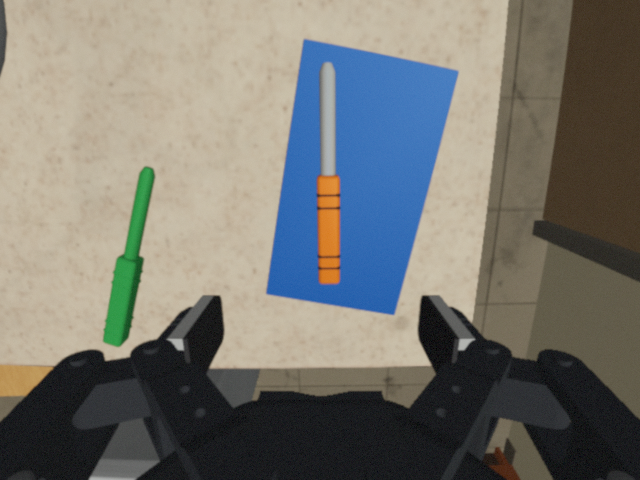

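The wrist picture shows the orange bar at (328,230), tip up the image (to +x), between the fingers' line. The green look-alike is well clear at (122,300). Descending in two stages.

```bash
python3 -m creep '[{"x":0,"y":0,"z":60,"yaw":0,"hand":60},{"x":0,"y":0,"z":60,"yaw":0,"hand":60},{"x":0,"y":0,"z":60,"yaw":0,"hand":60}]' 60
python3 - <<'E'
from h import *
o=env.get_obs(); im=env.camera("wrist"); c=cam("wrist",o); P,R=pose(o)
p=pts(mask(im,(5,150,100),(16,255,255),(200,0,440,400))); X=ray(c,p,.021)[:,:2]; ce=X.mean(0); v=np.linalg.svd(X-ce,full_matrices=False)[2][0]; q=(X-ce)@v
e=ce+v*(np.percentile(q,.5)+np.percentile(q,99.5))/2
print(P,R,"handle",e,np.degrees(np.arctan2(v[1],v[0])),np.percentile(q,[.5,99.5]),len(p)); print("rel mm",(R.T@(np.r_[e,.021]-P)*1000).round(1))
E
```

```text
t: 2.9
tool_pos: [0.4553, -0.3126, 0.0634]
ee_rot: [0.001, 1.0, -0.007, 0.002]
force: [0.6, -0.1, -0.4]
finger_gap: 0.6
grip_force: 0.0
[ 0.45533303 -0.31256555  0.0633703 ] [[ 0.99988048 -0.01468345  0.00484019]
 [-0.01467285 -0.99988989 -0.00221863]
 [ 0.00487223  0.00214734 -0.99998583]] handle [ 0.45162886 -0.31372641] 179.87846740961444 [-0.04075573  0.04594057] 3181
rel mm [-3.9  1.1 42.4]
```

```bash
python3 -m creep '[{"x":0,"y":1,"z":25,"yaw":-1,"hand":60},{"x":0,"y":1,"z":38,"yaw":-1,"hand":60},{"x":0,"y":1,"z":38,"yaw":-1,"hand":60},{"x":0,"y":1,"z":38,"yaw":-1,"hand":60}]' 80; python3 -m creep '[{"x":0,"y":0,"z":0,"yaw":0,"hand":0},{"x":0,"y":0,"z":0,"yaw":0,"hand":0},{"x":0,"y":0,"z":0,"yaw":0,"hand":0},{"x":0,"y":0,"z":0,"yaw":0,"hand":0},{"x":0,"y":0,"z":0,"yaw":0,"hand":0}]' 80
```

```text
t: 3.45
tool_pos: [0.4538, -0.3128, 0.0232]
ee_rot: [0.0, 1.0, 0.001, 0.001]
force: [-0.5, -0.1, -0.4]
finger_gap: 0.603
grip_force: 0.0
t: 4.08
tool_pos: [0.453, -0.3122, 0.0221]
ee_rot: [-0.0, 1.0, 0.001, -0.0]
force: [0.2, -0.4, 0.0]
finger_gap: 0.003
grip_force: 0.0
```

The fingers shut on nothing. Looking.

```bash
python3 - <<'E'
from h import *
o=env.get_obs(); print(o["finger_gap"],o["grip_force"],pose(o)[0])
im=env.camera("wrist"); cv2.imwrite("pics/w2.png",im[...,::-1])
E
```

```text
0.0027319704262296005 0.0 [ 0.45298267 -0.31216619  0.02214787]
```

View pics/w2.png

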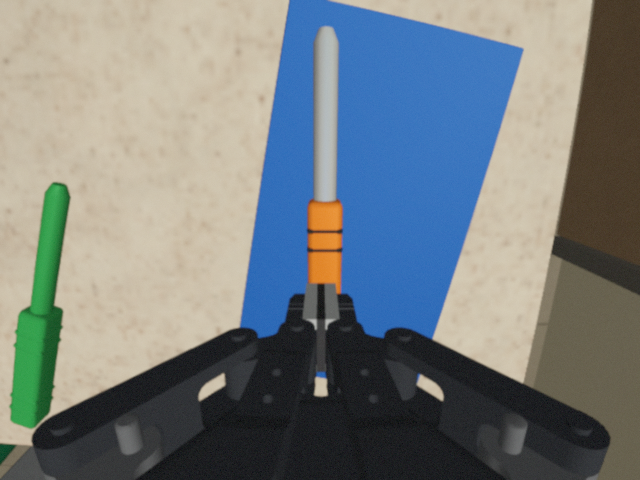

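The fingers closed above the handle (pad tips at about (320,288), handle running on beneath), so the tips sit higher than expected. I'll reopen and go down a little at a time, watching the force.

```bash
python3 -m creep '[{"x":0,"y":0,"z":0,"yaw":0,"hand":50},{"x":0,"y":0,"z":0,"yaw":0,"hand":50},{"x":0,"y":0,"z":0,"yaw":0,"hand":50},{"x":0,"y":0,"z":4,"yaw":0,"hand":50},{"x":0,"y":0,"z":4,"yaw":0,"hand":50}]' 80;  python3 - <<'E'
from h import *
o=env.get_obs(); im=env.camera("wrist"); cv2.imwrite("pics/w3.png",im[...,::-1])
E
```

```text
t: 4.75
tool_pos: [0.4526, -0.3119, 0.0177]
ee_rot: [-0.0, 1.0, 0.001, -0.0]
force: [0.9, -0.4, -0.1]
finger_gap: 0.499
grip_force: 0.0
```

View pics/w3.png

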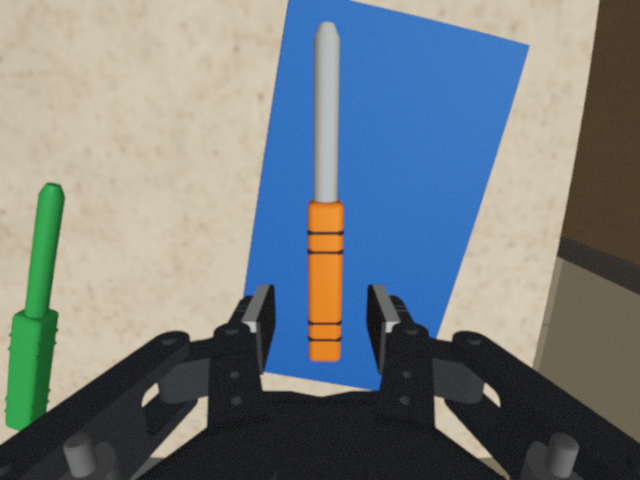

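```bash
python3 - <<'E'
from h import *
o=env.get_obs(); c=cam("wrist",o); P,R=pose(o)
for dz in (0,-.005,-.01,-.02,-.03):
    a=ray(c,[(327,22)],.012+dz)[0]; b=ray(c,[(325,361)],.020+dz)[0]; w=ray(c,[(308,270),(343,270)],.021+dz); f=ray(c,[(325,201)],.021+dz)[0]
    print(dz,"bar len",np.linalg.norm(a-b)[None].round(4),"handle",(f-b)[0].round(4),"w",np.linalg.norm(w[0]-w[1]).round(4),"back x",b[:2].round(4),"tip",a[:2].round(4))
c=cam("side"); print("side TCP px",proj(c,P),"tip",proj(c,P-[0,0,.017]))
im=env.camera("side"); u,v=proj(c,P)[0].astype(int); print(u,v)
cv2.imwrite("pics/s1.png",cv2.resize(im[max(v-75,0):v+75,max(u-100,0):u+100],None,fx=4,fy=4,interpolation=2)[...,::-1])
E
```

```text
0 bar len [0.1703] handle 0.09 w 0.0178 back x [ 0.4065 -0.3142] tip [ 0.5766 -0.3143]
-0.005 bar len [0.1755] handle 0.0929 w 0.0184 back x [ 0.4029 -0.3143] tip [ 0.5782 -0.3143]
-0.01 bar len [0.1808] handle 0.0957 w 0.019 back x [ 0.3993 -0.3143] tip [ 0.5799 -0.3144]
-0.02 bar len [0.1913] handle 0.1013 w 0.0201 back x [ 0.3922 -0.3145] tip [ 0.5833 -0.3146]
-0.03 bar len [0.2018] handle 0.107 w 0.0212 back x [ 0.385  -0.3147] tip [ 0.5867 -0.3148]
side TCP px [[386.82924827 219.66053005]] tip [[386.41889113 223.80439533]]
386 219
```

View pics/s1.png

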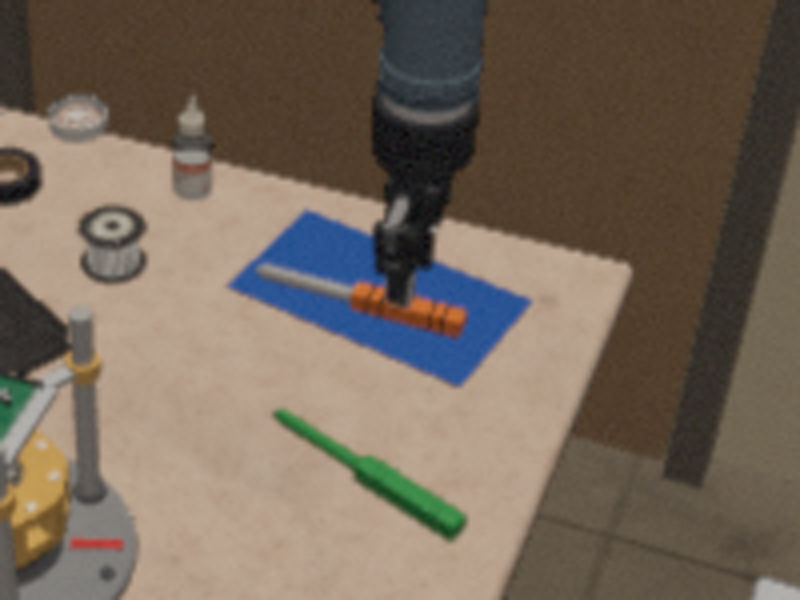

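The geometry agrees with the TCP reading, but in the side crop the finger end (403,303) stands only at about handle-top height. I'll go lower in guarded steps.

```bash
python3 -m creep '[{"x":0,"y":2,"z":4,"yaw":0,"hand":50},{"x":0,"y":2,"z":4,"yaw":0,"hand":50}]' 80; python3 -m creep '[{"x":0,"y":0,"z":3,"yaw":0,"hand":50},{"x":0,"y":0,"z":3,"yaw":0,"hand":50}]' 80; python3 -m creep '[{"x":0,"y":0,"z":0,"yaw":0,"hand":10},{"x":0,"y":0,"z":0,"yaw":0,"hand":10},{"x":0,"y":0,"z":0,"yaw":0,"hand":10},{"x":0,"y":0,"z":0,"yaw":0,"hand":10}]' 80
```

```text
t: 5.1
tool_pos: [0.4527, -0.3143, 0.0138]
ee_rot: [-0.0, 1.0, 0.001, -0.0]
force: [0.1, 0.3, 0.4]
finger_gap: 0.504
grip_force: 0.0
t: 5.35
tool_pos: [0.4528, -0.314, 0.0109]
ee_rot: [-0.0, 1.0, 0.001, -0.0]
force: [0.2, 0.5, -0.4]
finger_gap: 0.496
grip_force: 0.0
t: 5.85
tool_pos: [0.453, -0.3142, 0.0112]
ee_rot: [0.0, 1.0, 0.001, 0.0]
force: [-0.6, -0.0, -0.1]
finger_gap: 0.101
grip_force: 0.0
```

```bash
python3 - <<'E'
from h import *
P=np.array([.4526,-.3119,.0177]); c=cam("side")
for z in (0,.01,.02,.03,.04,.05): print(z,ray(c,[(386.75,219.75)],z)[0][:2].round(4))
print(proj(c,np.array([[.4526,-.2905,z] for z in (0,.01,.02,.03,.04,.05)])).round(1).tolist())
o=env.get_obs(); im=env.camera("wrist"); im2=env.camera("side"); cv2.imwrite("pics/w4.png",np.vstack([cv2.resize(im[200:420,170:480],(800,300)),cv2.resize(im2[190:240,340:440],(600,300),interpolation=2)[:, :600].copy() if 0 else cv2.resize(im2[190:240,330:463],(800,300),interpolation=2)])[...,::-1])
E
```

```text
0 [ 0.4582 -0.3318]
0.01 [ 0.4552 -0.3204]
0.02 [ 0.4522 -0.3091]
0.03 [ 0.4492 -0.2978]
0.04 [ 0.4462 -0.2864]
0.05 [ 0.4432 -0.2751]
[[384.2, 228.3], [384.5, 225.8], [384.7, 223.4], [384.9, 220.9], [385.2, 218.4], [385.4, 215.9]]
```

View pics/w4.png

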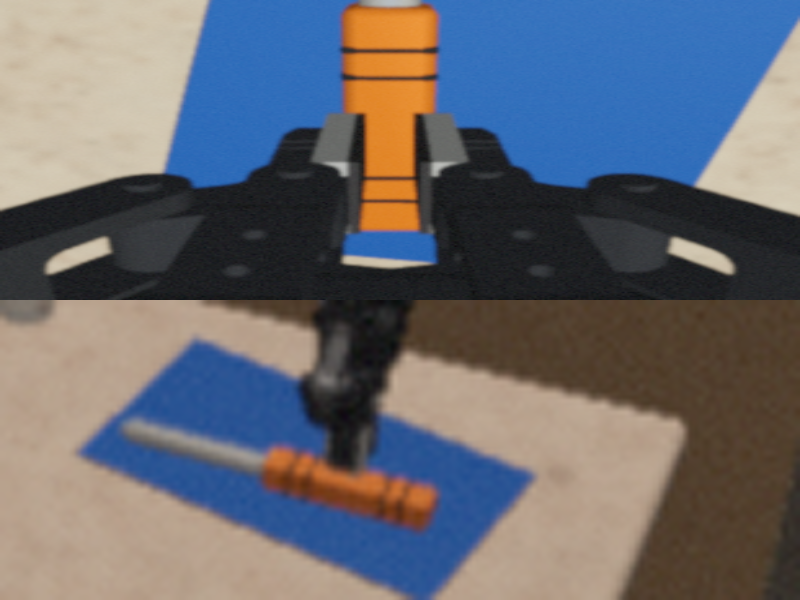

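The pads are visible on either side and above the handle (wrist crop, about (340,140) and (440,140)). Triangulation puts the finger ends about 10–16 mm behind the reported TCP, not ahead of it, so I need about 15 mm lower.

```bash
python3 -m creep '[{"x":0,"y":0,"z":0,"yaw":0,"hand":45},{"x":0,"y":0,"z":0,"yaw":0,"hand":45},{"x":0,"y":0,"z":7,"yaw":0,"hand":45},{"x":0,"y":0,"z":7,"yaw":0,"hand":45}]' 80; python3 -m creep '[{"x":0,"y":0,"z":4,"yaw":0,"hand":45},{"x":0,"y":0,"z":7,"yaw":0,"hand":45},{"x":0,"y":0,"z":7,"yaw":0,"hand":45}]' 80; python3 -m creep '[{"x":0,"y":0,"z":0,"yaw":0,"hand":10},{"x":0,"y":0,"z":0,"yaw":0,"hand":10},{"x":0,"y":0,"z":0,"yaw":0,"hand":10},{"x":0,"y":0,"z":0,"yaw":0,"hand":10}]' 80
```

```text
t: 6.45
tool_pos: [0.4524, -0.3137, 0.0034]
ee_rot: [-0.0, 1.0, 0.001, -0.001]
force: [-0.2, -0.8, -0.5]
finger_gap: 0.452
grip_force: 0.0
t: 6.82
tool_pos: [0.4527, -0.314, -0.0032]
ee_rot: [-0.0, 1.0, 0.001, -0.0]
force: [0.1, 0.6, 0.5]
finger_gap: 0.451
grip_force: 0.0
t: 7.32
tool_pos: [0.4531, -0.3143, -0.0024]
ee_rot: [-0.0, 1.0, 0.001, 0.0]
force: [-1.4, 1.1, 5.7]
finger_gap: 0.169
grip_force: 78.5
```

Gripped (78 N). Lifting and measuring the bar in the hand.

```bash
python3 -m creep '[{"x":0,"y":0,"z":-30,"yaw":0,"hand":5},{"x":0,"y":0,"z":-90,"yaw":0,"hand":5},{"x":0,"y":0,"z":-122,"yaw":0,"hand":5},{"x":0,"y":0,"z":-122,"yaw":0,"hand":5},{"x":0,"y":0,"z":-122,"yaw":0,"hand":5}]' 100
cat >> h.py <<'E'
def barcheck(save=None):
    """bar in hand, tool mm: handle front end, tip pixel -> tool coords assuming centre line height zc"""
    o=env.get_obs(); im=env.camera("wrist"); c=env.calibration("wrist"); K,D,T=c["intrinsics"],c["D"],c["T_tool_cam"]
    if save: cv2.imwrite(save,im[...,::-1])
    p=pts(mask(im,(5,150,100),(16,255,255),(250,60,400,280))); r0=p[:,1].min(); w=p[(p[:,1]>r0+4)&(p[:,1]<r0+14)]; 
    fw=[w[:,0].min()-.5,w[:,0].max()+.5]; return o,im,(K,D,T[:3,:3],T[:3,3]),r0,fw
E
python3 - <<'E'
from h import *
o,im,c,r0,fw=barcheck("pics/w5.png"); print(o["tool_pos"],o["grip_force"],o["finger_gap"],o["force"],r0,fw)
print((ray(c,[(fw[0],r0+9),(fw[1],r0+9),(np.mean(fw),r0)],.005)*1000).round(1))
g=im[:,:,0].astype(int)
E
```

```text
t: 7.95
tool_pos: [0.4522, -0.313, 0.1177]
ee_rot: [-0.001, 1.0, 0.001, -0.001]
force: [0.3, 0.2, -0.9]
finger_gap: 0.159
grip_force: 98.3
[ 0.45216571 -0.31304812  0.11772046] 98.34397059632465 0.15861506824194443 [ 0.29722355  0.16774861 -0.92314262] 208.0 [np.float64(300.5), np.float64(340.5)]
[[ 34.3 -10.7   5. ]
 [ 34.3   9.8   5. ]
 [ 38.9  -0.4   5. ]]
```

View pics/w5.png

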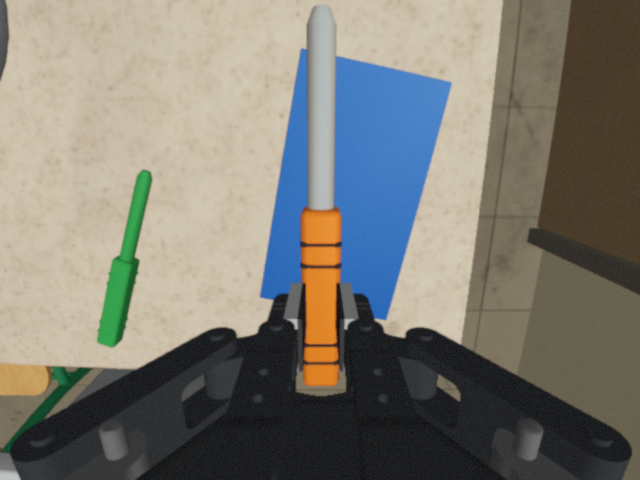

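The bar is held straight: tip at (321,6), handle front at (321,208), handle back at (321,385). Now I'll fit its height and tip offset in the tool frame and work out the move to the stand.

```bash
python3 - <<'E'
from h import *
t=env.calibration("wrist"); T=t["T_tool_cam"]; c=(t["intrinsics"],t["D"],T[:3,:3],T[:3,3])
for zt in (-.014,-.018,-.023,-.027):
    f,b=ray(c,[(321,208),(321,385)],zt)*1000; print(zt,"front",f.round(1),"back",b.round(1),"len",(f-b)[0].round(1))
    for dz in (0,.004,.008): print("   tip at",zt+.009+dz,(ray(c,[(321,6)],zt+.009+dz)[0]*1000).round(1),"len",(ray(c,[(321,6)],zt+.009+dz)[0]*1000-f)[0].round(1))
P,R=pose(); C=np.array([.627,.026])
a=np.radians(199.5); print("dir",np.cos(a),np.sin(a))
for r in (.215,.19): g=np.r_[C+r*np.array([np.cos(a),np.sin(a)]),.13]; print(r,g,(R.T@(g-P)*1000).round(0))
E
```

```text
-0.014 front [ 42.2  -0.2 -14. ] back [-52.8  -0.2 -14. ] len 95.0
   tip at -0.005000000000000001 [126.3  -0.2  -5. ] len 84.1
   tip at -0.0010000000000000009 [127.8  -0.2  -1. ] len 85.6
   tip at 0.002999999999999999 [129.3  -0.2   3. ] len 87.1
-0.018 front [ 42.9  -0.2 -18. ] back [-49.6  -0.2 -18. ] len 92.4
   tip at -0.009 [124.8  -0.2  -9. ] len 81.9
   tip at -0.004999999999999999 [126.3  -0.2  -5. ] len 83.4
   tip at -0.0009999999999999992 [127.8  -0.2  -1. ] len 84.9
-0.023 front [ 43.7  -0.2 -23. ] back [-45.5  -0.2 -23. ] len 89.2
   tip at -0.014 [122.9  -0.2 -14. ] len 79.2
   tip at -0.01 [124.4  -0.2 -10. ] len 80.7
   tip at -0.006 [125.9  -0.2  -6. ] len 82.2
-0.027 front [ 44.4  -0.2 -27. ] back [-42.2  -0.2 -27. ] len 86.6
   tip at -0.018000000000000002 [121.4  -0.2 -18. ] len 77.0
   tip at -0.014000000000000002 [122.9  -0.2 -14. ] len 78.5
   tip at -0.010000000000000002 [124.4  -0.2 -10. ] len 80.0
dir -0.9426414910921784 -0.33380685923377096
0.215 [ 0.42433208 -0.04576847  0.13      ] [ -27. -267.  -12.]
0.19 [ 0.44789812 -0.0374233   0.13      ] [  -3. -275.  -12.]
```

```bash
python3 -m creep '[{"x":-20,"y":-60,"z":0,"yaw":-6,"hand":5},{"x":-37,"y":-120,"z":0,"yaw":-12,"hand":5},{"x":-37,"y":-180,"z":0,"yaw":-19.5,"hand":5},{"x":-37,"y":-240,"z":0,"yaw":-19.5,"hand":5},{"x":-37,"y":-264,"z":20,"yaw":-19.5,"hand":5},{"x":-37,"y":-264,"z":72,"yaw":-19.5,"hand":5},{"x":-37,"y":-264,"z":72,"yaw":-19.5,"hand":5},{"x":-37,"y":-264,"z":72,"yaw":-19.5,"hand":5}]' 100
cat >> h.py <<'E'
CTR=np.array([.627,.026])
def rel(C=CTR):
    P,R=pose(); d=P[:2]-C; v=R[:,0]; a=np.degrees(np.arctan2(v[1],v[0])); s=(C-P[:2])@np.array([R[0,1],R[1,1]])
    print("r %.1f polar %.1f  axis+180 %.1f  lateral of centre (tool y) %.1f  z %.1f"%(np.hypot(*d)*1e3,np.degrees(np.arctan2(d[1],d[0]))%360,(a+180)%360,s*1e3,P[2]*1e3))
def dots(im,c,rng=(.036,.044)):
    m=cv2.inRange(im,(200,200,190),(255,255,255)); n,l,st,ce=cv2.connectedComponentsWithStats(m); out=[]
    for i in range(1,n):
        if 6<st[i,4]<900:
            X=ray(c,[ce[i]],.08)[0,:2]-CTR; r=np.hypot(*X)
            if .03<r<.055: out.append((ce[i].round(0).tolist(),int(st[i,4]),round(r*1e3,1),round(np.degrees(np.arctan2(X[1],X[0]))%360,1)))
    return out
E
python3 - <<'E'
from h import *
rel(); o=env.get_obs(); im=env.camera("wrist"); c=cam("wrist",o); cv2.imwrite("pics/w6.png",im[...,::-1])
print(dots(im,c)); t=env.camera("top"); print(dots(t,cam("top")))
E
```

```text
t: 9.0
tool_pos: [0.4151, -0.0512, 0.0474]
ee_rot: [0.0, 0.985, 0.17, -0.0]
force: [-0.3, 0.4, -2.1]
finger_gap: 0.159
grip_force: 98.6
r 225.5 polar 200.0  axis+180 199.5  lateral of centre (tool y) -1.8  z 47.4
[]
[]
```

View pics/w6.png

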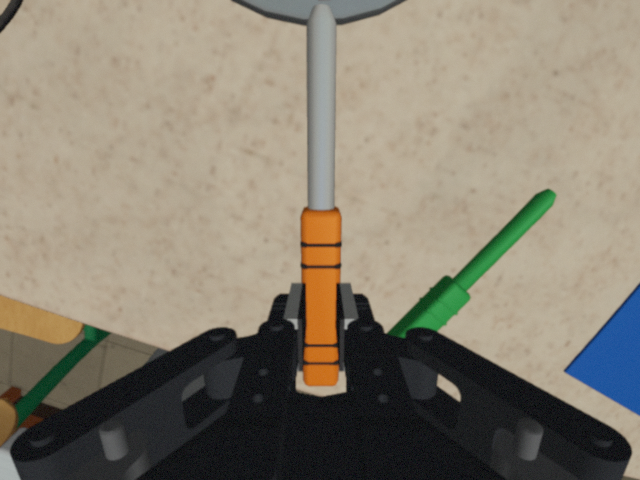

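The disc edge's chord is centred at column 322, in line with the bar (321), so the approach is lined up. Going in to the mouth, then I'll check the dots numerically.

```bash
python3 -m creep '[{"x":20,"y":0,"z":1,"yaw":0,"hand":5},{"x":35,"y":0,"z":1,"yaw":0,"hand":5},{"x":44,"y":0,"z":1,"yaw":0,"hand":5},{"x":44,"y":0,"z":1,"yaw":0,"hand":5}]' 100
python3 - <<'E'
from h import *
rel(); o=env.get_obs(); im=env.camera("wrist"); c=cam("wrist",o); cv2.imwrite("pics/w7.png",im[...,::-1])
print(dots(im,c))
# brass rim / disc symmetric extents around the bar
hsv=cv2.cvtColor(im,cv2.COLOR_RGB2HSV); m=cv2.inRange(hsv,(14,110,80),(32,255,255)); p=pts(m); p=p[p[:,1]<120]; print("brass",len(p),p.min(0) if len(p) else 0,p.max(0) if len(p) else 0)
for r in (0,10,20,30,40,60): print(r, [im[r,x].tolist() for x in (250,290,321,350,390)])
E
```

```text
t: 9.6
tool_pos: [0.458, -0.0353, 0.0468]
ee_rot: [0.0, 0.985, 0.171, 0.001]
force: [-0.1, 0.6, -2.0]
finger_gap: 0.153
grip_force: 98.6
r 179.8 polar 199.9  axis+180 199.7  lateral of centre (tool y) -0.8  z 46.8
[]
brass 0 0 0
0 [[124, 132, 131], [52, 54, 53], [54, 55, 55], [56, 58, 57], [126, 135, 136]]
10 [[123, 130, 128], [125, 134, 133], [155, 159, 154], [124, 132, 134], [122, 130, 132]]
20 [[123, 130, 130], [122, 131, 130], [157, 164, 160], [124, 133, 134], [124, 134, 137]]
30 [[124, 131, 130], [123, 132, 131], [155, 162, 160], [125, 133, 137], [125, 132, 136]]
40 [[121, 130, 127], [125, 132, 131], [155, 163, 160], [128, 136, 139], [124, 131, 136]]
60 [[123, 131, 129], [122, 129, 130], [155, 162, 162], [124, 133, 136], [126, 136, 139]]
```

```bash
python3 -m creep '[{"x":5,"y":0,"z":0,"yaw":0,"hand":5},{"x":10,"y":0,"z":0,"yaw":0,"hand":5},{"x":15,"y":0,"z":0,"yaw":0,"hand":5},{"x":15,"y":0,"z":0,"yaw":0,"hand":5}]' 100
python3 - <<'E'
from h import *
rel(); o=env.get_obs(); im=env.camera("wrist"); c=cam("wrist",o); cv2.imwrite("pics/w8.png",im[...,::-1])
print(dots(im,c))
m=cv2.inRange(cv2.cvtColor(im,cv2.COLOR_RGB2HSV),(12,110,60),(34,255,255)); p=pts(m); p=p[p[:,1]<120]; print("brass",len(p),p.min(0) if len(p) else 0,p.max(0) if len(p) else 0)
E
```

```text
t: 10.15
tool_pos: [0.4716, -0.0303, 0.0462]
ee_rot: [0.0, 0.985, 0.171, 0.0]
force: [0.1, 0.0, -1.2]
finger_gap: 0.16
grip_force: 98.6
r 165.3 polar 199.9  axis+180 199.7  lateral of centre (tool y) -0.7  z 46.2
[]
brass 2793 [249.   0.] [564.  31.]
```

The tip is at about r=41 with no force, so it is in the hole. Going deeper.

```bash
python3 -m creep '[{"x":4,"y":0,"z":0,"yaw":0,"hand":5},{"x":8,"y":0,"z":0,"yaw":0,"hand":5},{"x":13,"y":0,"z":0,"yaw":0,"hand":5},{"x":13,"y":0,"z":0,"yaw":0,"hand":5}]' 100
python3 - <<'E'
from h import *
rel(); o=env.get_obs(); im=env.camera("wrist"); c=cam("wrist",o)
print(dots(im,c)); P=ray(c,[(321,0)],.08); print("view limit r",np.hypot(*(P[0,:2]-CTR)))
P,R=pose(); C=CTR; v0=P[:2]-C
for k in range(10,61,10):
    a=np.radians(-k); M=np.array([[np.cos(a),-np.sin(a)],[np.sin(a),np.cos(a)]]); d=np.r_[C+M@v0-P[:2],0]; print(k,(R.T@d*1000).round(1))
E
```

```text
t: 10.7
tool_pos: [0.484, -0.0259, 0.0463]
ee_rot: [0.0, 0.985, 0.171, 0.0]
force: [0.9, -0.2, -1.8]
finger_gap: 0.157
grip_force: 98.6
r 152.2 polar 199.9  axis+180 199.7  lateral of centre (tool y) -0.7  z 46.3
[([321.0, 9.0], 295, np.float64(37.3), np.float64(199.6))]
view limit r 0.03460110993239629
10 [  2.2 -26.5  -0. ]
20 [  9.  -52.3  -0. ]
30 [ 20.1 -76.4  -0. ]
40 [ 35.3 -98.3  -0. ]
50 [  54.  -117.2   -0. ]
60 [  75.7 -132.6   -0. ]
```

The dot is over the bar (199.6°). Swinging 50°.

```bash
python3 -m creep '[{"x":0.6,"y":-13.2,"z":0,"yaw":5,"hand":5},{"x":2.3,"y":-26.4,"z":0,"yaw":10,"hand":5},{"x":5.2,"y":-39.3,"z":0,"yaw":15,"hand":5},{"x":9.2,"y":-52,"z":0,"yaw":20,"hand":5},{"x":14.2,"y":-64.2,"z":0,"yaw":25,"hand":5},{"x":20.4,"y":-76,"z":0,"yaw":30,"hand":5}]' 100
python3 - <<'E'
from h import *
rel(); o=env.get_obs(); im=env.camera("wrist"); c=cam("wrist",o)
print(dots(im,c),o["wrist_torque"])
E
```

```text
t: 11.5
tool_pos: [0.4758, 0.0473, 0.0459]
ee_rot: [0.002, 0.995, -0.096, -0.0]
force: [-0.6, -8.0, -1.1]
finger_gap: 0.157
grip_force: 99.9
r 152.7 polar 172.0  axis+180 169.0  lateral of centre (tool y) -8.1  z 45.9
[([248.0, 3.0], 111, np.float64(39.9), np.float64(143.6)), ([339.0, 3.0], 118, np.float64(38.9), np.float64(190.1))] [-1.74904212  0.19678205 -0.85532891]
```

```bash
python3 -m creep '[{"x":0,"y":0,"z":0,"yaw":0,"hand":5},{"x":0,"y":0,"z":0,"yaw":0,"hand":5}]' 100
python3 - <<'E'
from h import *
rel(); o=env.get_obs(); im=env.camera("wrist"); c=cam("wrist",o); cv2.imwrite("pics/w9.png",im[...,::-1])
print(dots(im,c),np.round(o["wrist_torque"],2))
P,R=pose(o)
# shaft centre per row
g=cv2.cvtColor(im,cv2.COLOR_RGB2HSV)
for r in (2,30,60,100,150,190):
    row=im[r].astype(int); d=np.abs(np.diff(row.sum(1))); e=[x for x in range(270,375) if d[x]>45]; print(r,e)
p=pts(mask(im,(5,150,100),(16,255,255),(250,150,400,280))); print("handle",p[p[:,1]>p[:,1].min()+3].mean(0),p[:,1].min())
m=cv2.inRange(g,(12,110,60),(34,255,255)); q=pts(m); q=q[q[:,1]<120]; print("brass",q.min(0),q.max(0))
for y in range(0,30,3): print("".join("W" if im[y,x].min()>190 else "b" if m[y,x] else "s" if 140<im[y,x].min() else "." for x in range(200,440,3)))
E
```

```text
t: 11.8
tool_pos: [0.4755, 0.0481, 0.0457]
ee_rot: [0.002, 0.996, -0.094, -0.001]
force: [-0.6, -6.0, -1.9]
finger_gap: 0.161
grip_force: 99.5
r 153.1 polar 171.7  axis+180 169.3  lateral of centre (tool y) -6.5  z 45.7
[([245.0, 1.0], 31, np.float64(40.9), np.float64(141.1)), ([337.0, 3.0], 135, np.float64(38.8), np.float64(186.9))] [-1.31  0.2  -0.63]
2 [326, 327, 346, 347]
30 [348, 349, 353, 354]
60 [278, 279, 280]
100 [314]
150 [312]
190 [311, 312, 338, 339]
handle [323.38393574 244.06465863] 207.0
brass [0. 0.] [398.  63.]
.bbbbbbbbbbbbsWWWW.bbbbbbbbbbbbbbbbbbbbbbb.WWWWWWsbbbbbbbbbbbbbbbbb.............
..bbbbbbbbbbbbsWs.bbbbbbbbbbbbbbbbbbbbbbbbbWWWWWW.bbbbbbbbbbbbbbbb..............
...bbbbbbbbbbbbbbbbbbbbbbbbbbbbbbbbbbbbbbbbsWWWWsbbbbbbbbbbbbbbbbb..............
...bbbbbbbbbbbbbbbbbbbbbbbbbbbbbbbbbbbbbbbbb.sssbbbbbbbbbbbbbbbbb...............
....bbbbbbbbbbbbbbbbbbbbbbbbbbbbbbbbbbbbbbbbbbbbbbbbbbbbbbbbbbbbb...............
.....bbbbbbbbbbbbbbbbbbbbbbbbbbbbbbbbbbbbbbbbbbbbbbbbbbbbbbbbbbb................
......bbbbbbbbbbbbbbbbbbbbbbbbbbbbbbbbbbbbbbbbbbbbbbbbbbbbbbbbb.................
.......bbbbbbbbbbbbbbbbbbbbbbbbbbbbbbbbbbbbbbbbbbbbbbbbbbbbbbbb.................
.......bbbbbbbbbbbbbbbbbbbbbbbbbbbbbbbbbbbbbbbbbbbbbbbbbbbbbbb..................
........bbbbbbbbbbbbbbbbbbbbbbbbbbbbbbbbbbbbbbbbbbbbbbbbbbbbb...................
```

```bash
python3 - <<'E'
from h import *
im=cv2.imread("pics/w9.png")[...,::-1]; hsv=cv2.cvtColor(im,cv2.COLOR_RGB2HSV)
g=im.astype(int)
for y in list(range(24,210,12)): print("%3d "%y+"".join("o" if hsv[y,x,1]>180 and 5<=hsv[y,x,0]<=12 else "b" if hsv[y,x,1]>90 else "s" if g[y,x].min()>143 else "-" if g[y,x].min()>100 else "." for x in range(270,390,2)))
t=env.camera("top"); c=cam("top"); cv2.imwrite("pics/t2.png",t[...,::-1])
for y in range(208,232): print("%3d "%y+"".join("W" if t[y,x].min()>170 else "o" if t[y,x,0]>t[y,x,2]+70 else "-" if t[y,x].min()>100 else "." for x in range(270,345)))
E
```

```text
24 bbbbbbbbbbbbbbbbbbbbbbbbbbbbbbbbbbbbbbbbbbbbbbbbbbbbbbbbbb.-
 36 bbbbbbbbbbbbbbbbbbbbbbbbbbbbbb.-sssss--bbbbbbbbbbbbb.-------
 48 bbbbbbbbbbbbbbbbbbbbbbbb.---sssssssss-.bb.------------------
 60 -----.bbbbbbbbbbbbbbbbb..---sssssssss----bbbbbb-------------
 72 -----------------------.---sssssssss------bbbbbbbb----------
 84 -----------------------.---sssssssss---------bbbbbbbb-------
 96 -----------------------.---sssssssss-------------bbbbbbbb---
108 -----------------------.---ssssssss-----------------bbbbbbbb
120 --------------------------sssssssss--------------------.bb--
132 ----------------------.---sssssssss-...---------------------
144 ----------------------.---sssssssss-----------------.-ssssss
156 ----------------------.--sssssssss----ssssssssssssssssssssss
168 sssssssssssssssssssss-.--sssssssss--sssss-ssssssssssssssssss
180 sssssssssssssssssssss----ssssssss--sssssss---s--ssssssssssss
192 --sssssssssssssssssss----ssssssss--ssssss--sssssssssssssssss
204 sssssssssssssssssss------ssssssss--sssssssssss-----sssssssss
208 -----------WWWWW---oWWWWWWWWWWWWWWWWWWWWWWWWo-oWWWWWWWo--
[... 1219 characters left out ...]
224 ----------------------------------------ooo--------------------------------
225 ----------------------------------------ooo--------------------------------
226 -----------------------------------------ooo-------------------------------
227 -----------------------------------------ooo-------------------------------
228 ------------------------------------------ooo------------------------------
229 ------------------------------------------ooo------------------------------
230 ------------------------------------------ooo------------------------------
231 -------------------------------------------ooo-----------------------------<stdin>:6: RuntimeWarning: overflow encountered in scalar add
```

The collar has turned about 13° of the 30° swing; both the top and wrist dots agree. The rest is play in the flared hole, and the push is 6–8 N. I'll continue a little deeper and watch the force.

```bash
python3 -m creep '[{"x":3.6,"y":-13.2,"z":0,"yaw":5,"hand":5},{"x":5.3,"y":-26.4,"z":0,"yaw":10,"hand":5},{"x":8.2,"y":-39.3,"z":0,"yaw":15,"hand":5},{"x":12.2,"y":-52,"z":0,"yaw":20,"hand":5},{"x":17.2,"y":-64.2,"z":0,"yaw":25,"hand":5},{"x":23.4,"y":-76,"z":0,"yaw":30,"hand":5},{"x":23.4,"y":-76,"z":0,"yaw":30,"hand":5}]' 100
cat >> h.py <<'E'
def topdots(save=None):
    t=env.camera("top"); c=cam("top")
    if save: cv2.imwrite(save,t[...,::-1])
    a,b=proj(c,[np.r_[CTR,.08]])[0]; hsv=cv2.cvtColor(t,cv2.COLOR_RGB2HSV)
    w=cv2.inRange(t,(150,150,130),(255,255,255)); n,l,st,ce=cv2.connectedComponentsWithStats(w)
    for i in range(1,n):
        X=ray(c,[ce[i]],.08)[0,:2]-CTR; r=np.hypot(*X)
        if .034<r<.046 and st[i,4]<16: print("top dot",ce[i].round(1),st[i,4],round(r*1e3,1),round(np.degrees(np.arctan2(X[1],X[0]))%360,1))
    red=pts(mask(t,(0,130,90),(7,255,255))|mask(t,(172,130,90),(180,255,255)))
    X=ray(c,red,.08)[:,:2]-CTR; r=np.hypot(*X.T); k=(r>.03)&(r<.056)
    an=np.degrees(np.arctan2(X[k,1],X[k,0]))%360; print("red px",[(int(u),int(v),round(s*1e3),round(q)) for (u,v),s,q in zip(red[k],r[k],an)][:14])
E
python3 - <<'E'
from h import *
rel(); o=env.get_obs(); im=env.camera("wrist"); c=cam("wrist",o)
print(dots(im,c),np.round(o["wrist_torque"],2)); topdots("pics/t3.png")
E
```

```text
t: 12.78
tool_pos: [0.5064, 0.1202, 0.0436]
ee_rot: [0.004, 0.938, -0.348, -0.006]
force: [-7.8, -4.5, 0.6]
finger_gap: 0.159
grip_force: 100.1
r 153.0 polar 142.0  axis+180 139.3  lateral of centre (tool y) -7.2  z 43.6
[([247.0, 4.0], 155, np.float64(41.4), np.float64(114.8)), ([341.0, 2.0], 95, np.float64(39.8), np.float64(159.8))] [-0.83  1.75 -0.83]
top dot [297.4 216.4] 13 39.2 159.8
top dot [309.8 215. ] 10 37.6 207.7
red px [(318, 199, 39, 281), (319, 199, 41, 280), (320, 199, 44, 279), (321, 199, 46, 279)]
```

The collar has turned 40° (hole now at 159.8°). Easing the bar back to line up with the hole, then withdrawing.

```bash
python3 -m creep '[{"x":0.8,"y":15.6,"z":-1,"yaw":-6,"hand":5},{"x":3.3,"y":31.3,"z":-2,"yaw":-12,"hand":5},{"x":7.4,"y":46.5,"z":-2,"yaw":-18,"hand":5},{"x":7.4,"y":46.5,"z":-2,"yaw":-18,"hand":5}]' 100
python3 - <<'E'
from h import *
rel(); o=env.get_obs(); im=env.camera("wrist"); c=cam("wrist",o)
print(dots(im,c),np.round(o["wrist_torque"],2)); topdots()
E
python3 -m creep '[{"x":-10,"y":0,"z":0,"yaw":0,"hand":5},{"x":-20,"y":0,"z":0,"yaw":0,"hand":5},{"x":-40,"y":0,"z":0,"yaw":0,"hand":5},{"x":-60,"y":0,"z":0,"yaw":0,"hand":5},{"x":-72,"y":0,"z":0,"yaw":0,"hand":5},{"x":-72,"y":0,"z":0,"yaw":0,"hand":5}]' 100
python3 - <<'E'
from h import *
rel(); topdots(); o,im,c,r0,fw=barcheck("pics/w10.png"); print(r0,fw)
for y in range(0,210,24): print("%3d "%y+"".join("s" if 143<im[y,x].min() and abs(int(im[y,x,0])-int(im[y,x,2]))<14 else "." for x in range(280,370,2)))
E
```

```text
t: 13.38
tool_pos: [0.4883, 0.0817, 0.0481]
ee_rot: [-0.0, 0.981, -0.196, -0.001]
force: [0.9, 0.9, -1.8]
finger_gap: 0.158
grip_force: 98.7
r 149.5 polar 158.1  axis+180 157.4  lateral of centre (tool y) -1.8  z 48.1
[([233.0, 0.0], 12, np.float64(42.2), np.float64(115.2)), ([319.0, 20.0], 308, np.float64(37.9), np.float64(159.4))] [ 0.06 -0.07 -0.04]
top dot [297.  216.2] 10 39.1 158.2
top dot [309.5 215.5] 12 38.4 205.8
red px [(321, 199, 46, 279), (318, 200, 38, 277)]
t: 14.22
tool_pos: [0.4213, 0.1108, 0.048]
ee_rot: [-0.0, 0.981, -0.193, -0.001]
force: [0.3, -0.0, -1.6]
finger_gap: 0.158
grip_force: 98.7
r 222.5 polar 157.6  axis+180 157.7  lateral of centre (tool y) 0.6  z 48.0
top dot [316.7 194.7] 15 38.9 297.3
top dot [297. 216.] 9 38.7 157.9
top dot [309.5 215.5] 12 38.4 205.8
red px [(318, 200, 38, 277), (319, 200, 41, 276), (311, 222, 55, 202)]
208.0 [np.float64(300.5), np.float64(340.5)]
  0 .............................................
 24 ..................sssssssss..................
 48 ..................sssssssss..................
 72 ..................sssssssss..................
 96 ..................ssssssss...................
120 ..................ssssssss...................
144 .................sssssssss...................
168 .................sssssssss...................
192 .................sssssssss...................
```

```bash
python3 -m creep '[{"x":2.2,"y":30.9,"z":0,"yaw":-8,"hand":5},{"x":8.6,"y":61.2,"z":0,"yaw":-16,"hand":5},{"x":19.2,"y":90.3,"z":0,"yaw":-24,"hand":5},{"x":33.7,"y":117.6,"z":0,"yaw":-32,"hand":5},{"x":51.9,"y":142.7,"z":1,"yaw":-40,"hand":5},{"x":70.6,"y":162.4,"z":1,"yaw":-47,"hand":5},{"x":70.6,"y":162.4,"z":1,"yaw":-47,"hand":5},{"x":70.6,"y":162.4,"z":1,"yaw":-47,"hand":5}]' 100
python3 - <<'E'
from h import *
rel(); topdots()
E
```

```text
t: 15.32
tool_pos: [0.4261, -0.0671, 0.0471]
ee_rot: [-0.0, 0.977, 0.212, -0.0]
force: [0.3, 0.6, -1.4]
finger_gap: 0.162
grip_force: 98.7
r 221.4 polar 204.9  axis+180 204.5  lateral of centre (tool y) -1.3  z 47.1
top dot [316.8 193.5] 10 40.8 301.0
top dot [316.5 197.5] 4 35.9 287.6
top dot [297. 216.] 9 38.7 157.9
top dot [309.5 215.5] 12 38.4 205.8
red px [(318, 200, 38, 277)]
```

```bash
python3 -m creep '[{"x":20,"y":-0.5,"z":0,"yaw":0,"hand":5},{"x":40,"y":-0.5,"z":0,"yaw":0,"hand":5},{"x":46,"y":-0.5,"z":0,"yaw":0,"hand":5},{"x":51,"y":-0.5,"z":0,"yaw":0,"hand":5},{"x":56,"y":-0.5,"z":0,"yaw":0,"hand":5},{"x":56,"y":-0.5,"z":0,"yaw":0,"hand":5}]' 100
python3 -m creep '[{"x":5,"y":0,"z":0,"yaw":0,"hand":5},{"x":10,"y":0,"z":0,"yaw":0,"hand":5},{"x":15,"y":0,"z":0,"yaw":0,"hand":5},{"x":15,"y":0,"z":0,"yaw":0,"hand":5}]' 100
python3 - <<'E'
from h import *
rel(); topdots(); o=env.get_obs(); im=env.camera("wrist"); print(dots(im,cam("wrist",o)))
E
```

```text
t: 16.12
tool_pos: [0.4768, -0.0432, 0.0472]
ee_rot: [0.0, 0.977, 0.213, 0.0]
force: [-0.3, -0.2, -1.9]
finger_gap: 0.162
grip_force: 98.7
t: 16.62
tool_pos: [0.4913, -0.0369, 0.0474]
ee_rot: [0.0, 0.977, 0.213, 0.001]
force: [0.3, -0.1, -0.3]
finger_gap: 0.161
grip_force: 98.7
r 149.6 polar 204.9  axis+180 204.7  lateral of centre (tool y) -0.5  z 47.4
top dot [316.7 194.7] 15 38.9 297.3
top dot [297.  216.2] 10 39.1 158.2
top dot [309.5 215.5] 12 38.4 205.8
red px [(318, 200, 38, 277), (319, 200, 41, 276)]
[([328.0, 16.0], 300, np.float64(37.2), np.float64(207.9))]
```

```bash
python3 -m creep '[{"x":0.8,"y":-15.7,"z":0,"yaw":6,"hand":5},{"x":3.3,"y":-31.2,"z":0,"yaw":12,"hand":5},{"x":7.3,"y":-46.4,"z":0,"yaw":18,"hand":5},{"x":13,"y":-61,"z":0,"yaw":24,"hand":5},{"x":20.1,"y":-75,"z":0,"yaw":30,"hand":5},{"x":28.6,"y":-88.2,"z":0,"yaw":36,"hand":5}]' 100
python3 -m creep '[{"x":0.8,"y":-15.7,"z":0,"yaw":6,"hand":5},{"x":3.3,"y":-31.2,"z":-1,"yaw":12,"hand":5},{"x":7.3,"y":-46.4,"z":-1,"yaw":18,"hand":5},{"x":13,"y":-61,"z":-1,"yaw":24,"hand":5},{"x":19,"y":-73,"z":-1,"yaw":29,"hand":5},{"x":19,"y":-73,"z":-1,"yaw":29,"hand":5}]' 100
python3 - <<'E'
from h import *
rel(); topdots("pics/t4.png"); o=env.get_obs(); im=env.camera("wrist"); print(dots(im,cam("wrist",o)))
E
```

```text
t: 17.48
tool_pos: [0.4788, 0.0503, 0.0471]
ee_rot: [0.002, 0.994, -0.105, 0.0]
force: [0.1, -8.0, -1.1]
finger_gap: 0.157
grip_force: 100.0
t: 18.23
tool_pos: [0.5082, 0.1198, 0.0464]
ee_rot: [0.004, 0.938, -0.347, -0.003]
force: [-5.7, -5.3, -0.6]
finger_gap: 0.163
grip_force: 99.6
r 151.3 polar 141.7  axis+180 139.3  lateral of centre (tool y) -6.3  z 46.4
top dot [296.8 216.2] 11 39.2 157.6
top dot [309.  215.2] 10 37.2 204.6
red px [(314, 212, 38, 227), (315, 212, 40, 230), (317, 214, 47, 229), (317, 215, 49, 227)]
[([245.0, 7.0], 276, np.float64(40.6), np.float64(111.6)), ([336.0, 8.0], 303, np.float64(38.2), np.float64(157.8))]
```

Hole at 158° and the red stripe at about 228°, so about 26° is left. Third and last insertion.

```bash
python3 -m creep '[{"x":0.8,"y":15.6,"z":0,"yaw":-6,"hand":5},{"x":3.3,"y":31.3,"z":0,"yaw":-12,"hand":5},{"x":7.4,"y":46.5,"z":0,"yaw":-18,"hand":5},{"x":7.4,"y":46.5,"z":0,"yaw":-18,"hand":5}]' 100
python3 -m creep '[{"x":-10,"y":0,"z":0,"yaw":0,"hand":5},{"x":-20,"y":0,"z":0,"yaw":0,"hand":5},{"x":-40,"y":0,"z":0,"yaw":0,"hand":5},{"x":-60,"y":0,"z":0,"yaw":0,"hand":5},{"x":-72,"y":0,"z":0,"yaw":0,"hand":5},{"x":-72,"y":0,"z":0,"yaw":0,"hand":5}]' 100
python3 -m creep '[{"x":2.2,"y":30.9,"z":0,"yaw":-8,"hand":5},{"x":8.6,"y":61.2,"z":0,"yaw":-16,"hand":5},{"x":19.2,"y":90.3,"z":0,"yaw":-24,"hand":5},{"x":33.7,"y":117.6,"z":0,"yaw":-32,"hand":5},{"x":51.9,"y":142.7,"z":1,"yaw":-40,"hand":5},{"x":69.2,"y":161,"z":1,"yaw":-46.5,"hand":5},{"x":69.2,"y":161,"z":1,"yaw":-46.5,"hand":5},{"x":69.2,"y":161,"z":1,"yaw":-46.5,"hand":5}]' 100
python3 - <<'E'
from h import *
rel(); topdots(); o,im,c,r0,fw=barcheck(); print(r0,fw)
E
```

```text
t: 18.82
tool_pos: [0.4871, 0.0825, 0.0481]
ee_rot: [-0.001, 0.981, -0.195, -0.001]
force: [0.3, 0.5, -2.0]
finger_gap: 0.158
grip_force: 98.7
t: 19.58
tool_pos: [0.4198, 0.1112, 0.0478]
ee_rot: [0.0, 0.981, -0.193, -0.001]
force: [0.0, -0.1, -1.3]
finger_gap: 0.159
grip_force: 98.8
t: 20.58
tool_pos: [0.4241, -0.0647, 0.0471]
ee_rot: [-0.0, 0.978, 0.208, -0.0]
force: [-0.3, 0.3, -0.1]
finger_gap: 0.161
grip_force: 98.8
r 222.2 polar 204.1  axis+180 204.1  lateral of centre (tool y) -0.1  z 47.1
top dot [316.9 194.4] 11 39.9 298.1
top dot [285.  198.5] 8 45.6 79.4
top dot [296.8 216. ] 10 38.8 157.3
top dot [309.1 215.6] 11 38.3 204.2
red px [(314, 212, 38, 227), (315, 212, 40, 230), (315, 213, 42, 227), (316, 213, 43, 229), (316, 214, 45, 227), (317, 214, 47, 229), (317, 215, 49, 227)]
208.0 [np.float64(300.5), np.float64(340.5)]
```

```bash
python3 -m creep '[{"x":20,"y":0,"z":0,"yaw":0,"hand":5},{"x":40,"y":0,"z":0,"yaw":0,"hand":5},{"x":46,"y":0,"z":0,"yaw":0,"hand":5},{"x":51,"y":0,"z":0,"yaw":0,"hand":5},{"x":56,"y":0,"z":0,"yaw":0,"hand":5},{"x":56,"y":0,"z":0,"yaw":0,"hand":5}]' 100
python3 -m creep '[{"x":5,"y":0,"z":0,"yaw":0,"hand":5},{"x":10,"y":0,"z":0,"yaw":0,"hand":5},{"x":16,"y":0,"z":0,"yaw":0,"hand":5},{"x":16,"y":0,"z":0,"yaw":0,"hand":5}]' 100
python3 -m creep '[{"x":0.8,"y":-15.7,"z":0,"yaw":6,"hand":5},{"x":3.3,"y":-31.2,"z":0,"yaw":12,"hand":5},{"x":7.3,"y":-46.4,"z":0,"yaw":18,"hand":5},{"x":13,"y":-61,"z":0,"yaw":24,"hand":5},{"x":20.1,"y":-75,"z":0,"yaw":30,"hand":5},{"x":28.6,"y":-88.2,"z":0,"yaw":36,"hand":5}]' 100
python3 - <<'E'
from h import *
rel(); topdots("pics/t5.png"); o=env.get_obs(); im=env.camera("wrist"); print(dots(im,cam("wrist",o)))
E
```

```text
t: 21.42
tool_pos: [0.4753, -0.0421, 0.0472]
ee_rot: [0.0, 0.978, 0.209, -0.0]
force: [-0.1, 0.4, -2.3]
finger_gap: 0.155
grip_force: 98.8
t: 21.92
tool_pos: [0.4908, -0.0353, 0.0473]
ee_rot: [0.0, 0.978, 0.209, 0.0]
force: [0.0, -1.0, -1.8]
finger_gap: 0.16
grip_force: 98.8
t: 22.68
tool_pos: [0.4795, 0.0514, 0.0471]
ee_rot: [0.003, 0.994, -0.109, 0.001]
force: [-0.5, -8.8, -0.8]
finger_gap: 0.158
grip_force: 100.0
r 149.7 polar 170.2  axis+180 167.4  lateral of centre (tool y) -7.3  z 47.1
top dot [316. 192.] 1 41.2 307.0
top dot [304.7 216.8] 12 38.0 187.1
red px [(311, 216, 41, 210), (312, 217, 45, 211), (312, 218, 47, 209), (313, 218, 48, 212), (312, 219, 49, 208), (311, 222, 55, 202)]
[([250.0, 6.0], 214, np.float64(39.5), np.float64(137.0)), ([340.0, 10.0], 316, np.float64(37.3), np.float64(184.5))]
```

```bash
python3 -m creep '[{"x":0.2,"y":-7.8,"z":0,"yaw":3,"hand":5},{"x":0.8,"y":-15.7,"z":0,"yaw":6,"hand":5},{"x":0.8,"y":-15.7,"z":0,"yaw":6,"hand":5}]' 100
python3 -m creep '[{"x":0.2,"y":-7.8,"z":0,"yaw":3,"hand":5},{"x":0.2,"y":-7.8,"z":0,"yaw":3,"hand":5}]' 100
python3 - <<'E'
from h import *
rel(); topdots("pics/t6.png"); o=env.get_obs(); im=env.camera("wrist"); print(dots(im,cam("wrist",o)))
E
```

```text
t: 23.15
tool_pos: [0.4827, 0.0674, 0.0467]
ee_rot: [0.003, 0.987, -0.158, -0.0]
force: [-2.2, -7.2, -1.4]
finger_gap: 0.159
grip_force: 99.7
t: 23.4
tool_pos: [0.4849, 0.0745, 0.0466]
ee_rot: [0.003, 0.983, -0.184, -0.001]
force: [-1.8, -6.3, -0.4]
finger_gap: 0.161
grip_force: 99.8
r 150.1 polar 161.1  axis+180 158.8  lateral of centre (tool y) -6.2  z 46.6
top dot [301.8 217. ] 10 38.4 176.3
red px [(308, 217, 40, 199), (309, 218, 44, 201), (309, 219, 46, 200), (309, 220, 48, 199), (310, 220, 49, 201), (310, 221, 52, 200), (310, 222, 54, 200), (311, 222, 55, 202)]
[([247.0, 7.0], 257, np.float64(39.5), np.float64(130.0)), ([337.0, 9.0], 318, np.float64(37.5), np.float64(177.5))]
```

```bash
python3 -m creep '[{"x":0.2,"y":-7.8,"z":0,"yaw":3,"hand":5},{"x":0.2,"y":-7.8,"z":0,"yaw":3,"hand":5}]' 100
python3 -m creep '[{"x":0.2,"y":-7.8,"z":0,"yaw":3,"hand":5},{"x":0.2,"y":-7.8,"z":0,"yaw":3,"hand":5}]' 100
python3 - <<'E'
from h import *
rel(); topdots("pics/t7.png"); o=env.get_obs(); im=env.camera("wrist"); print(dots(im,cam("wrist",o)))
E
```

```text
t: 23.75
tool_pos: [0.4875, 0.0807, 0.0464]
ee_rot: [0.003, 0.978, -0.211, -0.001]
force: [-2.6, -7.4, 0.2]
finger_gap: 0.16
grip_force: 100.1
t: 24.0
tool_pos: [0.4904, 0.0867, 0.0463]
ee_rot: [0.004, 0.972, -0.237, -0.001]
force: [-2.6, -8.6, -0.1]
finger_gap: 0.158
grip_force: 100.5
r 149.5 polar 156.0  axis+180 152.6  lateral of centre (tool y) -8.9  z 46.3
top dot [316. 193.] 1 39.7 304.1
top dot [301.8 217. ] 10 38.4 176.3
red px [(309, 218, 44, 201), (309, 219, 46, 200), (309, 220, 48, 199), (310, 220, 49, 201), (310, 221, 52, 200), (310, 222, 54, 200), (311, 222, 55, 202)]
[([340.0, 8.0], 286, np.float64(37.7), np.float64(177.3)), ([250.0, 13.0], 308, np.float64(39.1), np.float64(129.7))]
```

The collar has not moved over the last 6° while the force rises, which looks like the stop. One firmer push to confirm.

```bash
python3 -m creep '[{"x":0.2,"y":-8,"z":0,"yaw":3,"hand":5},{"x":0.8,"y":-15,"z":0,"yaw":5,"hand":5},{"x":0.8,"y":-15,"z":0,"yaw":5,"hand":5}]' 100
python3 - <<'E'
from h import *
rel(); topdots("pics/t8.png"); o=env.get_obs(); im=env.camera("wrist"); print(dots(im,cam("wrist",o)))
E
```

```text
t: 24.48
tool_pos: [0.4964, 0.0968, 0.0458]
ee_rot: [0.006, 0.96, -0.281, -0.002]
force: [-4.3, -12.6, 0.3]
finger_gap: 0.16
grip_force: 101.7
r 148.6 polar 151.5  axis+180 147.4  lateral of centre (tool y) -10.7  z 45.8
top dot [301.8 217. ] 10 38.4 176.3
red px [(309, 218, 44, 201), (309, 219, 46, 200), (309, 220, 48, 199), (310, 220, 49, 201), (310, 221, 52, 200), (310, 222, 54, 200), (311, 222, 55, 202)]
[([344.0, 6.0], 253, np.float64(38.0), np.float64(177.1)), ([254.0, 20.0], 313, np.float64(39.1), np.float64(129.7))]
```

At the stop: 13 N and no movement, stripe at 200° against the pointer at 202°. Backing off into line and withdrawing.

```bash
python3 -m creep '[{"x":0.8,"y":15.6,"z":0,"yaw":-6,"hand":5},{"x":3.3,"y":31,"z":0,"yaw":-12,"hand":5},{"x":8.9,"y":50.9,"z":0,"yaw":-20,"hand":5},{"x":14,"y":63,"z":0,"yaw":-25,"hand":5},{"x":14,"y":63,"z":0,"yaw":-25,"hand":5}]' 100
python3 - <<'E'
from h import *
rel(); topdots()
E
```

```text
t: 25.2
tool_pos: [0.4784, 0.0442, 0.0472]
ee_rot: [-0.0, 0.998, -0.062, -0.0]
force: [-0.8, -0.9, -0.9]
finger_gap: 0.16
grip_force: 99.1
r 149.7 polar 173.0  axis+180 172.9  lateral of centre (tool y) -0.3  z 47.2
top dot [316. 193.] 1 39.7 304.1
top dot [301.8 217. ] 10 38.4 176.3
red px [(309, 218, 44, 201), (309, 219, 46, 200), (309, 220, 48, 199), (310, 220, 49, 201), (310, 221, 52, 200), (310, 222, 54, 200), (311, 222, 55, 202)]
```

```bash
python3 -m creep '[{"x":-10,"y":0,"z":0,"yaw":0,"hand":5},{"x":-20,"y":0,"z":0,"yaw":0,"hand":5},{"x":-40,"y":0,"z":0,"yaw":0,"hand":5},{"x":-60,"y":0,"z":0,"yaw":0,"hand":5},{"x":-75,"y":0,"z":0,"yaw":0,"hand":5},{"x":-75,"y":0,"z":-30,"yaw":0,"hand":5},{"x":-75,"y":0,"z":-60,"yaw":0,"hand":5},{"x":-75,"y":0,"z":-60,"yaw":0,"hand":5}]' 100
python3 - <<'E'
from h import *
rel(); topdots("pics/t9.png"); P,R=pose(); print(P,(R.T@(np.array([.4525,-.3135,P[2]])-P)*1000).round(1),np.degrees(np.arctan2(R[1,0],R[0,0])))
E
```

```text
t: 26.25
tool_pos: [0.4053, 0.0577, 0.1083]
ee_rot: [-0.003, 0.998, -0.058, 0.001]
force: [0.4, 0.3, -0.8]
finger_gap: 0.163
grip_force: 99.0
r 224.0 polar 171.9  axis+180 173.4  lateral of centre (tool y) 6.0  z 108.3
top dot [301.8 217. ] 10 38.4 176.3
red px [(309, 218, 44, 201), (309, 219, 46, 200), (309, 220, 48, 199), (310, 220, 49, 201), (310, 221, 52, 200), (310, 222, 54, 200), (311, 222, 55, 202)]
[0.40423562 0.05706449 0.10733812] [ 90.8 362.5  -1.5] -6.634852929510092
```

```bash
python3 -m creep '[{"x":0,"y":60,"z":0,"yaw":-2,"hand":5},{"x":0,"y":120,"z":0,"yaw":-4,"hand":5},{"x":10,"y":180,"z":0,"yaw":-6.6,"hand":5},{"x":40,"y":230,"z":0,"yaw":-6.6,"hand":5},{"x":65,"y":285,"z":0,"yaw":-6.6,"hand":5},{"x":85,"y":340,"z":0,"yaw":-6.6,"hand":5},{"x":91,"y":362.5,"z":0,"yaw":-6.6,"hand":5},{"x":91,"y":362.5,"z":40,"yaw":-6.6,"hand":5},{"x":91,"y":362.5,"z":80,"yaw":-6.6,"hand":5},{"x":91,"y":362.5,"z":80,"yaw":-6.6,"hand":5},{"x":91,"y":362.5,"z":80,"yaw":-6.6,"hand":5}]' 100
python3 - <<'E'
from h import *
o,im,c,r0,fw=barcheck(); P,R=pose(o); print(P,np.degrees(np.arctan2(R[1,0],R[0,0])),r0,fw)
c=cam("wrist",o); m=mask(im,(100,120,80),(125,255,255)); h=cv2.convexHull(pts(m).astype(np.float32)); b=cv2.minAreaRect(h)
print("mat corners",ray(c,cv2.boxPoints(b),.003)[:,:2].round(3).tolist())
E
```

```text
t: 27.68
tool_pos: [0.4512, -0.3162, 0.0268]
ee_rot: [-0.0, 1.0, -0.002, -0.001]
force: [1.2, -0.5, -1.8]
finger_gap: 0.162
grip_force: 99.1
[ 0.4511739  -0.31624955  0.02675617] -0.279275157077162 208.0 [np.float64(300.5), np.float64(340.5)]
mat corners [[0.402, -0.238], [0.595, -0.298], [0.572, -0.413], [0.359, -0.388]]
```

```bash
python3 -m creep '[{"x":0,"y":0,"z":15,"yaw":0,"hand":5},{"x":0,"y":0,"z":25,"yaw":0,"hand":5},{"x":0,"y":0,"z":28,"yaw":0,"hand":5},{"x":0,"y":0,"z":28,"yaw":0,"hand":5}]' 100
```

```text
t: 28.22
tool_pos: [0.4514, -0.3161, -0.0011]
ee_rot: [-0.0, 1.0, -0.002, -0.0]
force: [1.1, -0.0, -0.5]
finger_gap: 0.16
grip_force: 99.1
```

```bash
python3 -m creep '[{"x":0,"y":0,"z":1,"yaw":0,"hand":5},{"x":0,"y":0,"z":1.5,"yaw":0,"hand":5},{"x":0,"y":0,"z":1.5,"yaw":0,"hand":25},{"x":0,"y":0,"z":1.5,"yaw":0,"hand":45},{"x":0,"y":0,"z":1.5,"yaw":0,"hand":45},{"x":0,"y":0,"z":1.5,"yaw":0,"hand":45}]' 50
python3 -m creep '[{"x":0,"y":0,"z":-20,"yaw":0,"hand":45},{"x":0,"y":0,"z":-60,"yaw":0,"hand":45},{"x":0,"y":0,"z":-110,"yaw":0,"hand":45},{"x":0,"y":0,"z":-150,"yaw":0,"hand":45},{"x":0,"y":0,"z":-150,"yaw":0,"hand":45},{"x":0,"y":0,"z":-150,"yaw":0,"hand":45}]' 50
python3 - <<'E'
from h import *
o=env.get_obs(); im=env.camera("wrist"); c=cam("wrist",o); cv2.imwrite("pics/w11.png",im[...,::-1])
p=pts(mask(im,(5,150,100),(16,255,255),(200,0,440,400))); X=ray(c,p,.021)[:,:2]; print("handle",X.min(0),X.max(0),len(p)); topdots("pics/t10.png"); print(pose()[0])
h=cv2.convexHull(pts(mask(im,(100,120,80),(125,255,255))).astype(np.float32)); print("mat",ray(c,cv2.boxPoints(cv2.minAreaRect(h)),.003)[:,:2].round(3).tolist())
a,b=cv2.imread("pics/top0.png"),cv2.imread("pics/t10.png"); d=cv2.absdiff(a,b).max(2)>40; n,l,st,ce=cv2.connectedComponentsWithStats(d.astype(np.uint8)); print([s.tolist() for s in st[1:] if s[4]>15])
E
```

```text
t: 28.98
tool_pos: [0.4517, -0.3164, -0.0022]
ee_rot: [0.0, 1.0, -0.002, 0.0]
force: [-0.2, -0.2, 0.4]
finger_gap: 0.447
grip_force: 0.0
t: 29.72
tool_pos: [0.4514, -0.3159, 0.148]
ee_rot: [-0.0, 1.0, -0.002, 0.0]
force: [-0.7, 0.8, 0.6]
finger_gap: 0.452
grip_force: 0.0
handle [ 0.4065458  -0.32393561] [ 0.49401071 -0.30769497] 1678
top dot [301.8 217. ] 10 38.4 176.3
red px [(309, 218, 44, 201), (309, 219, 46, 200), (309, 220, 48, 199), (310, 220, 49, 201), (310, 221, 52, 200), (310, 222, 54, 200), (311, 222, 55, 202)]
[ 0.45068274 -0.31544742  0.14667097]
mat [[0.394, -0.247], [0.594, -0.298], [0.572, -0.413], [0.362, -0.382]]
[[366, 239, 158, 122, 6133], [430, 256, 3, 9, 23], [244, 331, 214, 149, 5709], [0, 389, 42, 27, 639], [285, 427, 52, 45, 1511], [200, 437, 39, 43, 575], [217, 455, 33, 25, 313], [0, 459, 33, 21, 347], [338, 468, 5, 12, 47]]
```

```bash
python3 -c "
from plant import env
print(env.hand_in())"
```

```text
the job is handed in; nothing more can be done
None
```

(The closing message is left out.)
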